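# Stack the empty tote over the marker tote

### The job

Stack the empty tote on top of the tote that holds the markers. These are stack-nest totes: turn the empty one so that the two pull lips are at opposite ends, and it stands level on the ledges inside the lower rim instead of nesting down towards the pens. Set it down rather than dropping it, let go, and do not shove the marker tote, the blower, the bottle or the cup out of place.

Things in the scene. Friction and masses are not known exactly. Their poses are not given: they have to be found in the camera images.
- empty_tote_center (a point): Empty stack-nest tote, white plastic, open top, about 0.2 kg, standing on the table. Sizes in mm throughout. Rim 186 long (x) by 114 wide (y), height 80; the foot tapers to 154 by 82 at the underside. This point: its centre, 40 above the underside. x points along its length to its pull lip, z up.
- empty_tote_lip (a point): Middle of the empty tote's pull lip, a tab 64 mm wide standing 12 mm out from the rim at its +x end only. This point is on the lip's top face, 99 mm from the tote's centre along +x and 80 mm above its underside. Same axes as the tote.
- empty_tote_rim (a point): Middle of the rim on the empty tote's +y long side: tote x = +15, y = +52.5, 70 mm above the underside; same axes. The rim band is 9 thick with upright faces, from 60 to 80 above the underside, and may be pinched from above here, at y = -52.5 likewise (inside, no columns from x = -13 to +43), or at the end without the lip (x = -88.5, y = 0).
- marker_tote: The second tote, the same in every size, with five marker pens lying packed in it (up to 34 mm above its underside), together about 0.6 kg, loose on the table. Origin: centre of its underside; x along its length to its pull lip, z up.
- marker_tote_lip (a point): Middle of the marker tote's pull lip, top face: 99 mm from the tote's origin along +x and 80 mm above it.
- marker_tote_ledge (a point): Top of one of four ledges, on columns inside the rim of either tote at x = +56 and -26, y = +/-39, 70 mm above the underside, 26 by 18. A tote whose x axis is opposite stacks: its underside rests on them, 70 above the lower underside, with 6 play each way (enters within 7 of centre). With x the same way the columns enter channels in its foot: it nests at 42.
- blower: Black rubber air blower bulb with a thin nozzle, 62 mm across, 105 mm high, standing; a bystander. Origin: centre of its underside.
- refill: White refill bottle, 38 mm across, 85 mm high, standing; a bystander. Origin: centre of its underside.
- cup: Clear plastic cup, 84 mm across, 100 mm high, standing; a bystander. Origin: centre of its underside.

How it is judged:
At the end, for the whole second after the job is handed in: Empty tote released, at rest, level (0.06 rad) on the marker tote's ledges: undersides 66 to 74 mm apart, centred within 12 mm, parallel within 0.15 rad, pull lips opposite. Marker tote level, within 50 mm of its start; blower, bottle, cup within 30 mm (z of empty_tote_center in the frame of marker_tote between 0.106 and 0.114 m and x of empty_tote_center in the frame of marker_tote between -0.012 and 0.012 m and y of empty_tote_center in the frame of marker_tote between -0.012 and 0.012 m and x of empty_tote_lip in the frame of marker_tote below -0.07 m and angle between each of empty_tote_center, marker_tote's own z axis and vertical below 0.06 rad and angle between the x axis of empty_tote_center and the x axis of marker_tote, either way round below 0.15 rad and distance of marker_tote from where it was at the start of the episode below 0.05 m and linear speed of each of empty_tote, marker_tote below 0.02 m/s and distance of each of blower, refill, cup from where it was at the start of the episode below 0.03 m); the robot touches nothing.
It fails at once if the empty tote, not held, falls onto the marker tote faster than 0.7 m/s (a drop of more than 25 mm) (linear speed of empty_tote above 0.7 m/s and contact force between the fingers and empty_tote below 0.3 N and horizontal distance between empty_tote_center and marker_tote below 0.1 m).
It fails at once if the marker tote is shoved more than 50 mm or tipped more than 0.35 rad (distance of marker_tote from where it was at the start of the episode above 0.05 m or angle between marker_tote's own z axis and vertical above 0.35 rad).
It fails at once if the rubber air blower is moved more than 30 mm or knocked over (distance of blower from where it was at the start of the episode above 0.03 m or angle between blower's own z axis and vertical above 0.5 rad).
It fails at once if the refill bottle is moved more than 30 mm or knocked over (distance of refill from where it was at the start of the episode above 0.03 m or angle between refill's own z axis and vertical above 0.5 rad).
It fails at once if the clear cup is moved more than 30 mm or knocked over (distance of cup from where it was at the start of the episode above 0.03 m or angle between cup's own z axis and vertical above 0.5 rad).
It also fails if it takes over 38 s, if anything falls off the work surface, if the arm or the gripper's body presses on something with over 40 N, if the wrist force passes 120 N, or if a joint passes its speed limit or range.

### The arm

A 7-joint arm with a two-finger parallel gripper is mounted at the origin on the work surface. World frame = base frame: x ahead of the robot, y to its left, z up, the work surface at z = 0. Lengths are in m, angles in rad, forces in N, time in s.
With the tool pointing down it reaches from about 0.425 to 0.875 m from the base axis. Payload 4.7 kg.
Tool frame: the origin (TCP) lies at the very end of the fingers, on their centre line; the grasp point (between the pads) lies 19 mm behind it; z points along the fingers, y is the line along which they close (so a half turn about z gives the same grasp; the last joint's range is limited). The gripper opens to 87 mm and grips with 3 to 60 N. Pads are 19 mm wide; open, the fingers measure 117 mm over their backs; the gripper's body (75 mm by 190 mm) begins 51 mm behind the grasp point.
Start: joints at [1.229, 0.321, -0.07, 1.45, 0.023, 1.371, -0.057], TCP at [0.226, -0.609, 0.223] pointing down, gripper open.
Joint ranges: [-2.86, 2.86], [-0.3, 2.09], [-1.38, 1.24], [0.06, 2.45], [-1.56, 4.7], [0.09, 2.05], [-2.69, 2.69]. Speed limits (rad/s): [2.57, 2.57, 3.14, 3.14, 3.14, 3.14, 3.14].

### API

Orientations are given as a rotation vector (axis times angle).
In Python, from bench import ctrl, imaging, ticket gives the robot as it stands.
- The arm moves only by the tool jog_arm, never from a script. Its argument "rows" is text: rows parted by semicolons, each of 7 numbers parted by spaces: the shift along the tool's x, y, z in cm, then the turn, a rotation vector about the tool's x, y, z in rad, then the closure, from -1 (fully open) to 1 (shut), so that 0 is half open. A call has 1 to 5 rows; each row shifts and turns the commanded pose from where the row before left it, along the tool's axes as they then stand; what a row does not reach is not made up. A row lasts 1/8 s, in which the tool goes at most 62.5 mm and 10.7 degrees, less where a joint would pass 70% of its speed; a pose out of reach is approached as far as the arm can. A call with a gripper value outside its range is refused whole. The fingers move at their own pace and stop on an object; "force" is the grip in N (left out, the last holds). Time passes only in rows, so rows that do not move let the fingers close. It gives the time, the measured TCP pose, the force, the opening and the grip force at its end, in the units of the state.
- ctrl.get_state(): the state, without advancing time (a new reading comes with each control period).
- imaging.get_image(name): name is "side" or "top"; returns a dict with "img" (480x640x3 uint8, blue, green, red), "vertical_fov" (degrees; the focal length in pixels is half the picture's height over the tangent of half this angle, whatever the lens; pixels are square), "cx", "cy" (the principal point, pixels), "k1" (the pictures are not rectified: a ray, as slopes to the right and down, at radius r is drawn at 1 + k1 r^2 times it, then the intrinsics apply), "origin" and "orientation" of the camera in the world. Camera axes: x right, y down, z forward; pixel columns grow to the right and rows downward; lengths in m; the calibration is good to about 2 mm. A picture is of the moment at which its call begins. There is no depth.
- ticket.close_job(): hands the job in; it is judged then, once.
The state is a dict: "time": time; "joint_positions": joint angles; "qd": joint speeds; "joint_torque": joint torques, N m; "position": TCP position; "tool_rot": TCP orientation; "ft_force": force on the tool from outside, world axes, zero at the start; "torque": the same for the moment, N m; "grip_width": opening from 0.0 (shut) to 1.0 (fully open); "grip_force": force on a finger pad.
Only numpy, scipy, OpenCV 4.12 (cv2) and the standard library are available. Lean on these libraries where they do the work, as an engineer would, in place of code of your own. Each camera call takes 0.05 s, during which the arm holds its last target. There are 200 camera calls.

## Working session

There is one attempt and no reset: what is moved stays moved. The work goes in short steps, Python scripts to look and compute and a tool call to move; the robot and the scene stay as the last step left them, time stands still between calls to the robot, and variables do not carry over. Pictures are saved under pics/ and viewed, at most 10 in all, crops included, and the job is handed in when it is done.

Besides the shell and the picture viewer there is one more tool, called after "Call:" as name(argument=value, ...), one argument or row to a line, values as JSON. jog_arm: Moves the arm, as the interface text tells. Its arguments: {"type":"object","properties":{"rows":{"type":"string"},"force":{"type":"number"}},"required":["rows"]}

```bash
mkdir -p pics; cat > h.py <<'E'
import numpy as np, cv2
from scipy.spatial.transform import Rotation as R
from bench import ctrl, imaging, ticket
def cam(n):
    d=imaging.get_image(n); return d
def K(d):
    f=240/np.tan(np.radians(d["vertical_fov"])/2); return np.array([[f,0,d["cx"]],[0,f,d["cy"]],[0,0,1]])
def rot(o):
    o=np.array(o,float)
    return o if o.shape==(3,3) else R.from_rotvec(o).as_matrix()
def ray(d,px):
    p=cv2.undistortPoints(np.array(px,float).reshape(-1,1,2),K(d),np.array([d["k1"],0,0,0,0.]))[:,0]
    return np.c_[p,np.ones(len(p))]@rot(d["orientation"]).T
def plane(d,px,z):
    v=ray(d,px);o=np.array(d["origin"]);return o+v*((z-o[2])/v[:,2])[:,None]
def proj(d,P):
    Rm=rot(d["orientation"]);q=(np.array(P,float).reshape(-1,3)-d["origin"])@Rm
    s=q[:,:2]/q[:,2:];s=s*(1+d["k1"]*(s**2).sum(1))[:,None];k=K(d)
    return s*k[0,0]+k[:2,2]
E
python3 - <<'E'
from h import *
for n in("top","side"):
    d=cam(n);cv2.imwrite(f"pics/{n}0.png",d["img"]);print(n,{k:v for k,v in d.items() if k!="img"})
print(ctrl.get_state())
E
```

```text
top {'vertical_fov': 57.00477678689522, 'cx': 322.2193937897361, 'cy': 243.96676334008262, 'k1': -0.06599395681672547, 'origin': array([0.46631774, 0.00506373, 0.90547055]), 'orientation': array([-2.11648404,  2.1525788 , -0.15325314])}
side {'vertical_fov': 51.078942263402396, 'cx': 320.6287550764271, 'cy': 240.9233932421635, 'k1': -0.07833099721849512, 'origin': array([ 0.57278534, -0.60230771,  0.74357733]), 'orientation': array([-2.40809161,  0.10703983, -0.04225504])}
{'time': 0.1, 'joint_positions': array([ 1.22913919,  0.32174031, -0.07007897,  1.45154411,  0.02258644,
        1.37075967, -0.05692257]), 'qd': array([-1.05513890e-03, -1.43491814e-03, -4.66641750e-05, -3.13010032e-03,
        2.48940351e-04, -1.19100907e-04,  1.06587762e-03]), 'joint_torque': array([-1.78781152e-04, -4.92570949e+01, -4.05472387e-01, -3.13398707e+01,
       -6.40441803e-02,  3.94376472e-02,  6.77533421e-05]), 'position': array([ 0.22618544, -0.6088677 ,  0.22158084]), 'tool_rot': array([-3.09042606e+00, -5.55587839e-01,  5.84499858e-04]), 'ft_force': array([ 0.08863521,  0.27756013, -0.61007427]), 'torque': array([ 0.02043859, -0.0072202 ,  0.03913672]), 'grip_force': 0.0, 'grip_width': 0.9998433610011646}
```

View pics/top0.png

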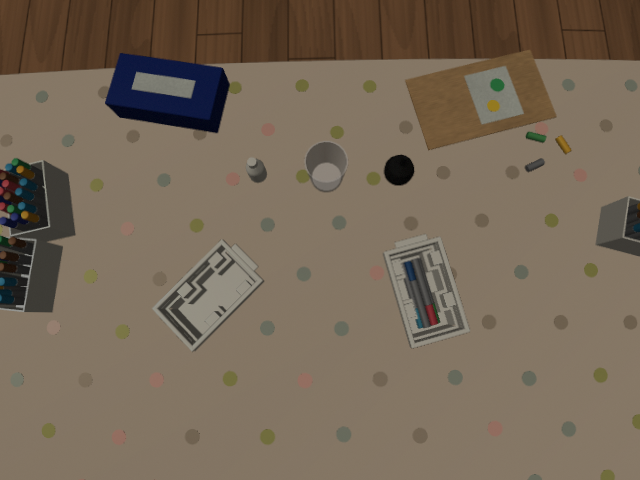

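View pics/side0.png

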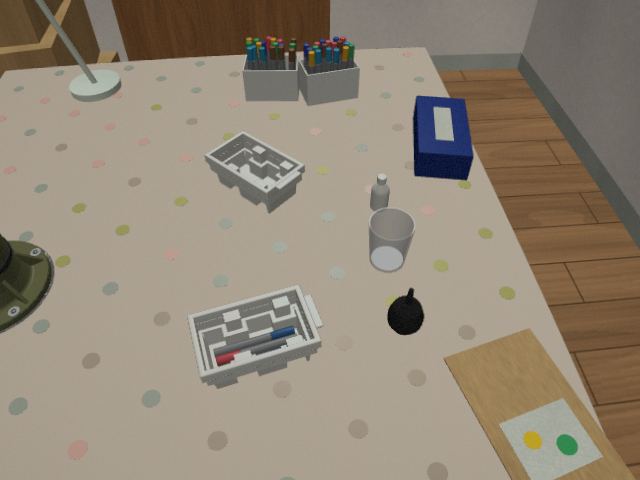

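The top view shows the empty tote at about (209,295) with its lip up-right at (245,260). The marker tote is at about (426,292), lip up at (411,242). The bottle (256,168), cup (326,165) and blower (399,170) stand further from the robot.

```bash
cat >> h.py <<'E'
def tote(d,box,lippx,z=0.08,sat=28,val=120):
    x0,y0,x1,y1=box
    hsv=cv2.cvtColor(d["img"],cv2.COLOR_BGR2HSV)
    m=((hsv[...,1]<sat)&(hsv[...,2]>val)).astype(np.uint8)*255
    mm=np.zeros_like(m);mm[y0:y1,x0:x1]=m[y0:y1,x0:x1]
    mm=cv2.morphologyEx(mm,cv2.MORPH_CLOSE,np.ones((3,3)))
    c=max(cv2.findContours(mm,cv2.RETR_EXTERNAL,cv2.CHAIN_APPROX_NONE)[0],key=lambda c:cv2.boundingRect(c)[2]*cv2.boundingRect(c)[3])
    f=np.zeros_like(m);cv2.drawContours(f,[c],-1,255,-1)
    o=cv2.morphologyEx(f,cv2.MORPH_OPEN,cv2.getStructuringElement(cv2.MORPH_ELLIPSE,(25,25)))
    c2=max(cv2.findContours(o,cv2.RETR_EXTERNAL,cv2.CHAIN_APPROX_NONE)[0],key=cv2.contourArea)
    P=plane(d,c2[:,0],z)[:,:2]
    r=cv2.minAreaRect((P*1000).astype(np.float32))
    b=cv2.boxPoints(r)/1000
    e=[b[1]-b[0],b[2]-b[1]];l=max(e,key=np.linalg.norm);l=l/np.linalg.norm(l)
    cen=np.array(r[0])/1000
    if l@(plane(d,[lippx],z)[0,:2]-cen)<0:l=-l
    return cen,np.arctan2(l[1],l[0]),r[1],c2,b
E
python3 - <<'E'
from h import *
d=cam("top");v=d["img"].copy()
for box,lip in(((140,220,280,360),(245,258)),((370,225,480,355),(411,242))):
    c,a,s,c2,b=tote(d,box,lip);print(c,a,s)
    q=proj(d,np.c_[b,[.08]*4]).astype(int);cv2.polylines(v,[q],True,(0,0,255),1)
    cv2.drawContours(v,[c2],-1,(0,255,0),1)
    L=c+.099*np.array([np.cos(a),np.sin(a)]);cv2.circle(v,tuple(proj(d,[*L,.08])[0].astype(int)),2,(255,0,0),-1)
cv2.imwrite("pics/t1.png",cv2.resize(v[210:370,130:490],None,fx=2.2,fy=2.2))
for n,p in(("bottle",(255,177)),("cup",(326,180)),("blower",(399,170))):print(n,plane(d,[p],0.03))
E
```

```text
Traceback (most recent call last):
  File "h.py", line 29, in tote
    c2=max(cv2.findContours(o,cv2.RETR_EXTERNAL,cv2.CHAIN_APPROX_NONE)[0],key=cv2.contourArea)
ValueError: max() iterable argument is empty
```

```bash
python3 - <<'E'
from h import *
d=cam("top");h=cv2.cvtColor(d["img"],cv2.COLOR_BGR2HSV)
print(np.round(np.array([h[y,230] for y in range(225,345,4)])).tolist())
print([h[y,426].tolist() for y in range(225,355,4)])
E
```

```text
[[17, 62, 132], [17, 61, 133], [17, 62, 132], [16, 60, 132], [17, 62, 132], [17, 62, 132], [23, 30, 144], [24, 29, 140], [21, 34, 74], [23, 33, 94], [26, 33, 62], [22, 31, 147], [21, 29, 147], [21, 29, 147], [21, 29, 147], [20, 31, 148], [21, 29, 147], [22, 31, 148], [22, 31, 148], [21, 29, 147], [21, 29, 148], [23, 29, 147], [22, 34, 82], [16, 61, 130], [16, 60, 131], [16, 60, 131], [16, 62, 132], [16, 60, 132], [17, 62, 132], [17, 62, 131]]
[[16, 62, 132], [17, 62, 131], [16, 60, 131], [23, 29, 142], [21, 30, 143], [23, 32, 63], [21, 33, 101], [20, 32, 145], [21, 30, 144], [22, 32, 145], [21, 33, 124], [22, 32, 87], [22, 30, 127], [21, 28, 90], [20, 13, 58], [10, 14, 55], [15, 8, 61], [30, 10, 73], [15, 12, 82], [18, 15, 85], [1, 88, 78], [179, 167, 81], [15, 21, 48], [23, 16, 64], [23, 14, 75], [23, 13, 81], [22, 32, 144], [24, 33, 77], [22, 33, 84], [22, 31, 146], [16, 60, 131], [16, 60, 131], [16, 60, 131]]
```

```bash
sed -i 's/sat=28,val=120/sat=46,val=115/' h.py; cat > m.py <<'E'
from h import *
d=cam("top");v=d["img"].copy()
for box,lip in(((140,220,280,360),(245,258)),((370,225,480,355),(411,242))):
    c,a,s,c2,b=tote(d,box,lip);print(c,a,s)
    q=proj(d,np.c_[b,[.08]*4]).astype(int);cv2.polylines(v,[q],True,(0,0,255),1)
    cv2.drawContours(v,[c2],-1,(0,255,0),1)
    L=c+.099*np.array([np.cos(a),np.sin(a)]);cv2.circle(v,tuple(proj(d,[*L,.08])[0].astype(int)),2,(255,0,0),-1)
cv2.imwrite("pics/t1.png",cv2.resize(v[210:370,130:490],None,fx=2.2,fy=2.2))
for n,p in(("bottle",(255,177)),("cup",(326,180)),("blower",(399,170))):print(n,plane(d,[p],0.03))
E
python3 m.py
```

```text
[0.50914572 0.22938687] -0.7934534 (112.5353775024414, 196.56724548339844)
[ 0.5098349  -0.17646042] 0.24691607 (197.45281982421875, 113.61157989501953)
bottle [[0.74635809 0.15149261 0.03      ]]
cup [[0.73677001 0.00503636 0.03      ]]
blower [[ 0.75544477 -0.14587666  0.03      ]]
```

View pics/t1.png

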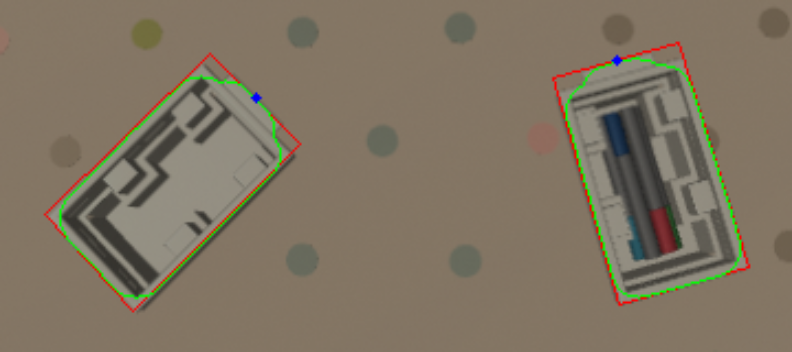

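Box sizes fit the rim plus its 12 mm lip (198 x 114), so each centre is the box centre shifted back 6 mm along the axis. Next is a move planner that prints rows for me to write.

```bash
cat > plan.py <<'E'
from h import *
import sys
EC=np.array([.5049,.2337]);EA=-.7935;MC=np.array([.5040,-.1779]);MA=.2469
def pt(c,a,x,y): return c+np.array([[np.cos(a),-np.sin(a)],[np.sin(a),np.cos(a)]])@[x,y]
PICK=pt(EC,EA,.015,.0525);PLACE=pt(MC,MA+np.pi,.015,.0525)
def plan(wps,g,step=.06,turn=.18):
    s=ctrl.get_state();p=np.array(s["position"]);Rm=rot(s["tool_rot"])
    for P,yaw in wps:
        yw=np.arctan2(Rm[1,0],Rm[0,0]);dy=(yaw-yw+np.pi)%(2*np.pi)-np.pi
        D=np.array([np.cos(yaw),np.sin(yaw),0]);G=np.c_[D,np.cross([0,0,-1],D),[0,0,-1]]
        n=int(np.ceil(max(np.linalg.norm(P-p)/step,abs(dy)/turn,1)))
        for i in range(n):
            sh=Rm.T@((P-p)/(n-i))*100;rv=R.from_matrix(Rm.T@G).as_rotvec()/(n-i)
            sh=np.round(sh,2);rv=np.round(rv,3)
            p=p+Rm@sh/100;Rm=Rm@R.from_rotvec(rv).as_matrix()
            print(" ".join("%g"%x for x in [*(sh+0.),*(rv+0.),g]),end="; ")
        print()
    print("end",p,"yaw",np.arctan2(Rm[1,0],Rm[0,0]),"t",s["time"])
E
python3 - <<'E'
from plan import *
print(PICK,PLACE)
plan([(np.array([.46,-.27,.23]),1.1),(np.array([*PICK,.14]),np.pi+EA)],-1)
E
```

```text
[0.55284297 0.25982894] [ 0.50228583 -0.23247391]
4.82 -3.38 -0.11 0 0 -0.106 -1; 5.15 -2.85 -0.11 0 0 -0.106 -1; 5.42 -2.29 -0.11 0 0 -0.106 -1; 5.63 -1.7 -0.11 0 0 -0.107 -1; 5.78 -1.09 -0.11 0 0 -0.106 -1; 5.86 -0.48 -0.11 0 0 -0.107 -1; 5.88 0.16 -0.12 -0.001 0 -0.106 -1; 
5.14 -1.58 0.9 0 0 -0.125 -1; 5.3 -0.92 0.9 0 0 -0.125 -1; 5.37 -0.26 0.9 0 0 -0.125 -1; 5.36 0.42 0.9 0 0 -0.125 -1; 5.27 1.08 0.9 0 0 -0.125 -1; 5.09 1.73 0.9 0 0 -0.125 -1; 4.84 2.35 0.9 0 0 -0.125 -1; 4.51 2.94 0.91 0 0 -0.124 -1; 4.11 3.47 0.9 0 0 -0.125 -1; 3.65 3.96 0.91 0.001 0 -0.124 -1; 
end [0.55284379 0.25985564 0.13998798] yaw 2.3477512559594524 t 0.25
```

Call:
jog_arm(
  rows="4.8 -3.4 -0.1 0 0 -0.106 -1; 5.2 -2.9 -0.1 0 0 -0.106 -1; 5.4 -2.3 -0.1 0 0 -0.106 -1; 5.6 -1.7 -0.1 0 0 -0.107 -1; 5.8 -1.1 -0.1 0 0 -0.106 -1",
  force=25,
)

```text
time: 0.88
position: [0.3938, -0.3646, 0.2277]
tool_rot: [2.835, 1.352, -0.0]
ft_force: [0.6, -0.3, 0.0]
grip_width: 1.001
grip_force: 0.0
```

Call:
jog_arm(
  rows="5.9 -0.5 -0.1 0 0 -0.107 -1; 5.9 0.2 -0.1 0 0 -0.106 -1; 5.1 -1.6 0.5 0 0 -0.125 -1; 5.3 -0.9 0.5 0 0 -0.125 -1; 5.4 -0.3 0.5 0 0 -0.125 -1",
)

```text
time: 1.5
position: [0.4877, -0.1084, 0.2145]
tool_rot: [2.321, 2.116, 0.0]
ft_force: [1.1, -0.3, 0.1]
grip_width: 0.998
grip_force: 0.0
```

Call:
jog_arm(
  rows="5.4 0.4 0.5 0 0 -0.125 -1; 5.3 1.1 0.5 0 0 -0.125 -1; 5.1 1.7 0.5 0 0 -0.125 -1; 4.8 2.4 0.9 0 0 -0.125 -1; 4.5 2.9 0.9 0 0 -0.124 -1",
)

```text
time: 2.12
position: [0.5343, 0.1565, 0.1815]
tool_rot: [1.56, 2.726, 0.0]
ft_force: [0.8, 0.3, -0.6]
grip_width: 1.0
grip_force: 0.0
```

Call:
jog_arm(
  rows="4.1 3.5 0.9 0 0 -0.125 -1; 3.6 4 0.9 0 0 -0.124 -1; 0 0 0 0 0 0 -1; 0 0 0 0 0 0 -1",
)

```text
time: 2.62
position: [0.5533, 0.2605, 0.1631]
tool_rot: [-1.215, -2.897, 0.002]
ft_force: [0.1, -1.6, 0.4]
grip_width: 0.995
grip_force: 0.0
```

```bash
python3 - <<'E'
from plan import *
print(ctrl.get_state()["position"])
plan([(np.array([*PICK,.10]),np.pi+EA),(np.array([*PICK,.052]),np.pi+EA)],-1,step=.03)
for n in("side","top"):
    d=cam(n);q=proj(d,[[*PICK,.08],[*pt(EC,EA,.099,0),.08]]);print(n,q)
    im=d["img"].copy()
    for x in q: cv2.circle(im,tuple(x.astype(int)),2,(0,0,255),-1)
    y,x=q[0].astype(int)[::-1];c=im[max(0,y-100):y+100,max(0,x-100):x+100];cv2.imwrite(f"pics/{n}2.png",cv2.resize(c,(400,400)))
a,b=[cv2.imread(f"pics/{n}2.png") for n in("side","top")];cv2.imwrite("pics/both2.png",np.hstack([a,b]))
E
```

```text
[0.55333349 0.26048328 0.16314601]
0 -0.02 2.1 0 0 0 -1; -0.01 -0.03 2.11 -0.001 0 0 -1; 0 -0.03 2.1 0 0 -0.001 -1; 
0 0 2.4 0 0 0 -1; 0 0 2.4 0 0 0 -1; 
end [0.55280717 0.25979502 0.05204667] yaw 2.3483151267357663 t 2.625
side [[274.95875827 149.61779025]
 [287.01295601 178.84082734]]
top [[192.92496321 268.81316178]
 [243.73305315 256.70449389]]
```

View pics/both2.png

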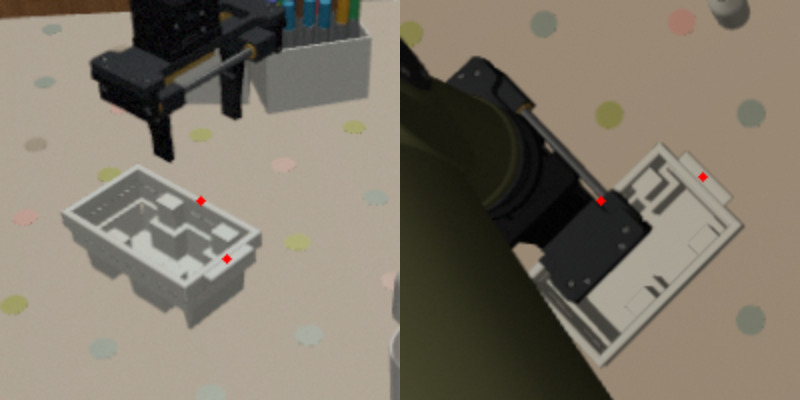

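The red marks (predicted rim point and lip) land on the rim and lip in both views: side (275,150) and (287,179), top (193,269) and (244,257). The fingers straddle the rim, so I'm descending.

Call:
jog_arm(
  rows="0 0 2.1 0 0 0 -1; 0 0 2.1 0 0 0 -1; 0 -0.1 2.1 0 0 0 -1; 0 0 2.4 0 0 0 -1; 0 0 2.3 0 0 0 -1",
)

```text
time: 3.35
position: [0.5521, 0.2599, 0.0513]
tool_rot: [-1.214, -2.897, 0.002]
ft_force: [0.2, 0.3, -0.4]
grip_width: 1.001
grip_force: 0.0
```

Call:
jog_arm(
  rows="0 0 0 0 0 0 -1; 0 0 0 0 0 0 0; 0 0 0 0 0 0 1; 0 0 0 0 0 0 1; 0 0 0 0 0 0 1",
  force=25,
)

```text
time: 3.98
position: [0.553, 0.2604, 0.054]
tool_rot: [1.214, 2.897, 0.001]
ft_force: [-0.6, -0.3, -0.5]
grip_width: 0.631
grip_force: 0.0
```

Call:
jog_arm(
  rows="0 0 0 0 0 0 1; 0 0 0 0 0 0 1; 0 0 0 0 0 0 1; 0 0 0 0 0 0 1",
)

```text
time: 4.47
position: [0.5527, 0.2603, 0.0535]
tool_rot: [-1.214, -2.897, 0.0]
ft_force: [0.1, 0.5, 0.8]
grip_width: 0.174
grip_force: 0.0
```

Call:
jog_arm(
  rows="0 0 0 0 0 0 1; 0 0 0 0 0 0 1; 0 0 0 0 0 0 1",
)

```text
time: 4.85
position: [0.5527, 0.2604, 0.0535]
tool_rot: [1.214, 2.897, -0.0]
ft_force: [0.8, 0.3, 0.3]
grip_width: 0.103
grip_force: 25.0
```

Call:
jog_arm(
  rows="0 0 -1 0 0 0 1; 0 0 -2 0 0 0 1; 0 0 -3 0 0 0 1; 0 0 -3 0 0 0 1; 0 0 -3 0 0 0 1",
)

```text
time: 5.48
position: [0.5528, 0.2607, 0.176]
tool_rot: [1.213, 2.897, 0.001]
ft_force: [-0.8, -0.4, -2.9]
grip_width: 0.1
grip_force: 25.0
```

Call:
jog_arm(
  rows="0 0 -2 0 0 0 1; 0 0 0 0 0 0 1; 0 0 0 0 0 0 1",
)

```text
time: 5.85
position: [0.5522, 0.2599, 0.1925]
tool_rot: [-1.214, -2.896, 0.002]
ft_force: [0.7, 0.0, -3.3]
grip_width: 0.101
grip_force: 25.0
```

```bash
python3 - <<'E'
from plan import *
print(ctrl.get_state()["position"],ctrl.get_state()["torque"])
d=cam("side");cv2.imwrite("pics/s3.png",cv2.resize(d["img"][20:240,150:450],None,fx=2,fy=2))
Z=ctrl.get_state()["position"][2]
plan([(np.array([.56,.05,Z]),1.45),(np.array([*PLACE,Z]),MA)],1,step=.045,turn=.14)
E
```

```text
[0.55217038 0.25987016 0.19248577] [ 0.11041561 -0.20300663  0.02434323]
-2.22 -2.02 0 0 0 0.128 1; -2.46 -1.72 0 0 0 0.128 1; -2.66 -1.39 0 0 0 0.128 1; -2.81 -1.04 0.01 -0.001 0 0.128 1; -2.92 -0.68 0 0 0 0.129 1; -2.98 -0.3 0 -0.001 0 0.128 1; -3 0.09 0.01 0 0.001 0.129 1; 
-3.19 -0.26 0 0 0 0.134 1; -3.2 0.17 0 0 0 0.134 1; -3.15 0.6 0 0 0 0.134 1; -3.04 1.01 0 0 0 0.133 1; -2.88 1.41 0 0 0 0.134 1; -2.66 1.78 0 0 0 0.133 1; -2.4 2.12 0 0 0 0.134 1; -2.1 2.42 -0.01 0 0 0.133 1; -1.77 2.67 0 0 0 0.134 1; 
end [ 0.50226566 -0.23248702  0.19210078] yaw 0.24679387512171405 t 5.9
```

View pics/s3.png

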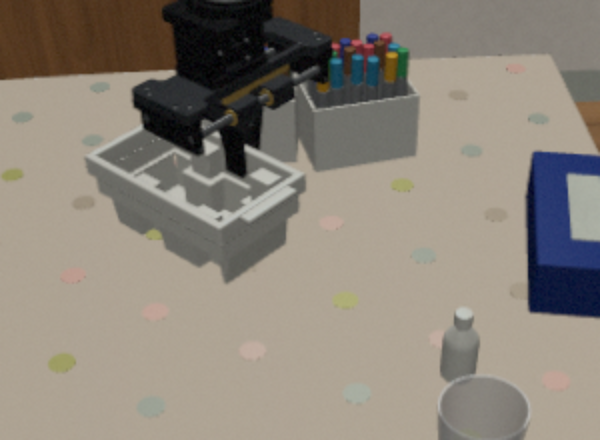

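The tote hangs from the +y rim, roughly level (side crop, rim from (90,160) to (300,180)), with the lip facing the camera. Its underside is about 0.14 m up, which clears everything, so I'm swinging over.

Call:
jog_arm(
  rows="-2.2 -2 0 0 0 0.128 1; -2.5 -1.7 0 0 0 0.128 1; -2.7 -1.4 0 0 0 0.128 1; -2.8 -1 0 0 0 0.128 1; -2.9 -0.7 0 0 0 0.129 1",
)

```text
time: 6.52
position: [0.5583, 0.1093, 0.1921]
tool_rot: [-2.069, -2.362, 0.003]
ft_force: [-0.1, -0.7, -2.0]
grip_width: 0.099
grip_force: 25.0
```

Call:
jog_arm(
  rows="-3 -0.3 0 0 0 0.128 1; -3 0.1 0 0 0 0.129 1; -3.2 -0.3 0 0 0 0.134 1; -3.2 0.2 0 0 0 0.134 1; -3.1 0.6 0 0 0 0.134 1",
)

```text
time: 7.15
position: [0.5411, -0.0445, 0.1921]
tool_rot: [-2.722, -1.565, 0.003]
ft_force: [0.0, 0.1, -2.5]
grip_width: 0.1
grip_force: 25.0
```

Call:
jog_arm(
  rows="-3 1 0 0 0 0.133 1; -2.9 1.4 0 0 0 0.134 1; -2.7 1.8 0 0 0 0.133 1; -2.4 2.1 0 0 0 0.134 1; -2.1 2.4 0 0 0 0.133 1",
)

```text
time: 7.78
position: [0.5087, -0.2009, 0.192]
tool_rot: [-3.085, -0.588, 0.004]
ft_force: [-0.1, -0.6, -1.9]
grip_width: 0.104
grip_force: 25.0
```

Call:
jog_arm(
  rows="-1.8 2.7 0 0 0 0.134 1; 0 0 0 0 0 0 1; 0 0 0 0 0 0 1; 0 0 0 0 0 0 1",
)

```text
time: 8.28
position: [0.5034, -0.2304, 0.1931]
tool_rot: [-3.116, -0.391, 0.001]
ft_force: [0.2, -0.2, -2.5]
grip_width: 0.106
grip_force: 25.0
```

```bash
python3 - <<'E'
from plan import *
s=ctrl.get_state();p=s["position"];Rm=rot(s["tool_rot"]);print(p,PLACE)
plan([(np.array([*PLACE,p[2]]),MA)],1)
yaw=np.arctan2(Rm[1,0],Rm[0,0]);TA=yaw+np.pi;C=pt(p[:2],TA,-.015,-.0525);U=p[2]-.0535
print("pred centre",C,MC,"yaw err",yaw-MA)
ims=[]
for n in("side","top"):
    d=cam(n);im=d["img"].copy()
    def dr(c,a,z,hx,hy,col):
        P=[[*pt(c,a,x,y),z] for x,y in((hx,hy),(hx,-hy),(-hx,-hy),(-hx,hy))]
        cv2.polylines(im,[np.round(proj(d,P)).astype(int)],True,col,1)
    im=d["img"].copy();dr(C,TA,U+.08,.093,.057,(0,0,255));dr(MC,MA,.08,.093,.057,(0,255,0));dr(C,TA,U,.077,.041,(255,0,0))
    y,x=proj(d,[*MC,.12])[0].astype(int)[::-1];c=im[y-100:y+100,x-100:x+100];ims.append(cv2.resize(c,(400,400)))
cv2.imwrite("pics/b4.png",np.hstack(ims))
E
```

```text
[ 0.50337616 -0.23036117  0.19312478] [ 0.50228583 -0.23247391]
-0.16 0.18 0 -0.001 0 0.003 1; 
end [ 0.50227023 -0.23250055  0.19312382] yaw 0.24653565289269355 t 8.275
pred centre [ 0.50494648 -0.17578293] [ 0.504  -0.1779] yaw err 0.0026356527845244337
```

View pics/b4.png

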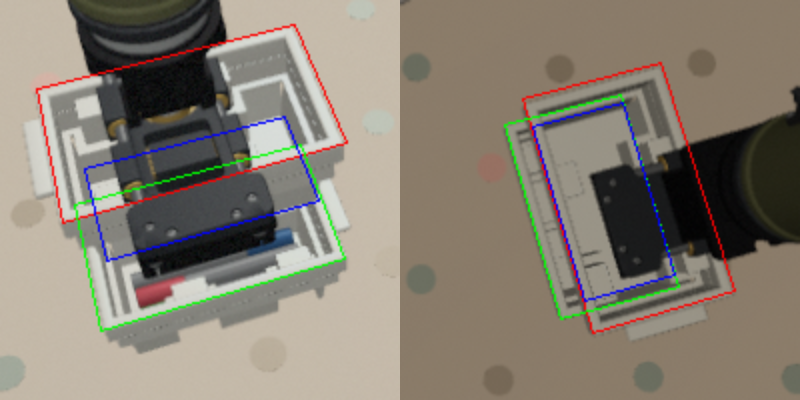

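The predicted outlines fit to within 1-2 px: red held rim, green lower rim, blue foot. The empty tote's lip points opposite to the marker tote's lip. I'll correct by 2 mm and lower gently.

Call:
jog_arm(
  rows="-0.2 0.2 1.5 0 0 0.003 1; 0 0 1.5 0 0 0 1; 0 0 1.3 0 0 0 1; 0 0 1 0 0 0 1; 0 0 0 0 0 0 1",
)

```text
time: 9.0
position: [0.501, -0.234, 0.1393]
tool_rot: [-3.117, -0.382, 0.003]
ft_force: [-0.7, 0.3, -1.6]
grip_width: 0.102
grip_force: 25.0
```

```bash
python3 - <<'E'
from plan import *
s=ctrl.get_state();p=s["position"];Rm=rot(s["tool_rot"]);print(p,s["ft_force"])
plan([(np.array([*PLACE,p[2]]),MA)],1)
yaw=np.arctan2(Rm[1,0],Rm[0,0]);TA=yaw+np.pi;C=pt(p[:2],TA,-.015,-.0525);U=p[2]-.0535
ims=[]
for n in("side","top"):
    d=cam(n);im=d["img"].copy()
    def dr(c,a,z,hx,hy,col):
        P=[[*pt(c,a,x,y),z] for x,y in((hx,hy),(hx,-hy),(-hx,-hy),(-hx,hy))]
        cv2.polylines(im,[np.round(proj(d,P)).astype(int)],True,col,1)
    dr(C,TA,U+.08,.093,.057,(0,0,255));dr(MC,MA,.08,.093,.057,(0,255,0))
    y,x=proj(d,[*MC,.12])[0].astype(int)[::-1];c=im[y-75:y+75,x-75:x+75];ims.append(cv2.resize(c,(400,400),interpolation=cv2.INTER_CUBIC))
cv2.imwrite("pics/b5.png",np.hstack(ims))
E
```

```text
[ 0.50103516 -0.234007    0.13934026] [-0.6520317   0.25893759 -1.62879709]
0.16 -0.12 0 -0.001 0.002 -0.003 1; 
end [ 0.50229798 -0.23245611  0.13933948] yaw 0.24692000083774662 t 9.0
```

View pics/b5.png

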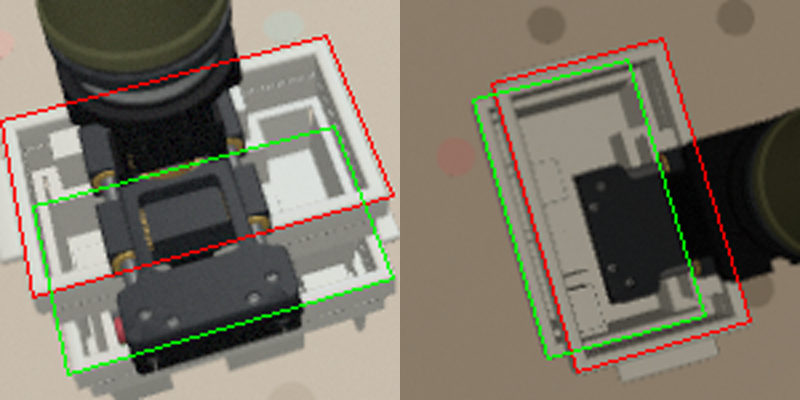

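Both outlines still coincide with the real rims to about 1 px, so I'm going down onto the ledges.

Call:
jog_arm(
  rows="0.1 0 0.6 0 0 0 1; 0 0 0.5 0 0 0 1; 0 0 0.2 0 0 0 1; 0 0 0 0 0 0 1",
)

```text
time: 9.6
position: [0.5025, -0.2341, 0.1273]
tool_rot: [-3.118, -0.382, 0.0]
ft_force: [-0.7, 0.1, -1.9]
grip_width: 0.102
grip_force: 25.0
```

Call:
jog_arm(
  rows="0 0 0.2 0 0 0 1; 0 0 0 0 0 0 1",
)

```text
time: 9.85
position: [0.5026, -0.2341, 0.1255]
tool_rot: [3.118, 0.382, -0.0]
ft_force: [0.6, 0.6, -2.6]
grip_width: 0.103
grip_force: 25.0
```

Call:
jog_arm(
  rows="0 0 0.2 0 0 0 1; 0 0 0 0 0 0 1",
)

```text
time: 10.1
position: [0.5028, -0.2342, 0.1237]
tool_rot: [3.118, 0.382, 0.0]
ft_force: [-0.5, -0.9, -1.4]
grip_width: 0.102
grip_force: 25.0
```

Call:
jog_arm(
  rows="0 0 0.2 0 0 0 1; 0 0 0 0 0 0 1",
)

```text
time: 10.35
position: [0.5029, -0.2344, 0.1234]
tool_rot: [3.117, 0.381, 0.001]
ft_force: [-2.7, 1.0, 8.4]
grip_width: 0.101
grip_force: 25.0
```

Contact came at TCP z 0.1235, exactly the ledge height. Backing off 1 mm and releasing.

Call:
jog_arm(
  rows="0 0 -0.1 0 0 0 1; 0 0 0 0 0 0 0.3; 0 0 0 0 0 0 0.2; 0 0 0 0 0 0 0.2; 0 0 0 0 0 0 0.2",
)

```text
time: 10.98
position: [0.5026, -0.234, 0.1224]
tool_rot: [-3.118, -0.382, 0.0]
ft_force: [-0.7, -0.6, 0.2]
grip_width: 0.381
grip_force: 0.0
```

Call:
jog_arm(
  rows="0 0 -1 0 0 0 0.2; 0 0 -2 0 0 0 0.2; 0 0 -4 0 0 0 0.2; 0 0 -5 0 0 0 0.2; 0 3 -5 0 0 0 0.2",
)

```text
time: 11.6
position: [0.5106, -0.2608, 0.2955]
tool_rot: [3.117, 0.389, 0.002]
ft_force: [1.1, -1.0, -0.0]
grip_width: 0.4
grip_force: 0.0
```

Call:
jog_arm(
  rows="0 6 -2 0 0 0 0.2; 0 6 0 0 0 0 0.2; 0 6 0 0 0 0 0.2; 0 6 0 0 0 0 0.2; 0 0 0 0 0 0 0.2",
)

```text
time: 12.22
position: [0.5657, -0.501, 0.3074]
tool_rot: [-3.117, -0.371, 0.008]
ft_force: [-0.1, 0.7, -0.9]
grip_width: 0.403
grip_force: 0.0
```

```bash
python3 - <<'E'
from plan import *
ims=[]
for n in("side","top"):
    d=cam(n);im=d["img"].copy()
    def dr(c,a,z,hx,hy,col):
        P=[[*pt(c,a,x,y),z] for x,y in((hx,hy),(hx,-hy),(-hx,-hy),(-hx,hy))]
        cv2.polylines(im,[np.round(proj(d,P)).astype(int)],True,col,1)
    dr(MC,MA,.15,.093,.057,(0,0,255));dr(MC,MA,.08,.093,.057,(0,255,0))
    y,x=proj(d,[*MC,.12])[0].astype(int)[::-1];c=im[y-75:y+75,x-75:x+75];ims.append(cv2.resize(c,(400,400),interpolation=cv2.INTER_CUBIC))
cv2.imwrite("pics/b6.png",np.hstack(ims))
E
```

```text
(no output)
```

View pics/b6.png

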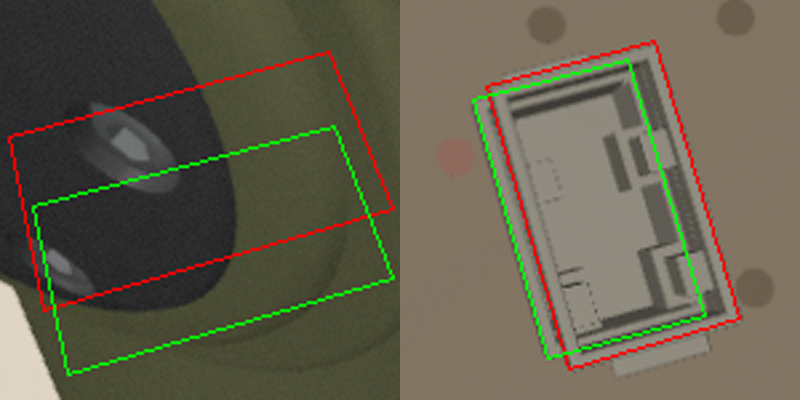

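The top view shows the empty tote's rim on the red outline predicted for a centred stack at 150 mm, with its lip at the bottom, opposite the lower lip. The marker tote is still on its green outline, and the arm is clear.

```bash
python3 -c "
from bench import ticket
print(ticket.close_job())"
```

```text
the job is handed in; nothing more can be done
None
```

The empty tote is stacked level on the marker tote's ledges with the pull lips at opposite ends, released with the arm clear; the last top view shows both totes where they should be, and I handed the job in at about 12 s, with no verdict returned.

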